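Weigh the extruded soil specimen and collect it in the tote

ROBOT

A 7-joint arm with a two-finger parallel gripper is mounted at the origin on the work surface. World frame = base frame: x ahead of the robot, y to its left, z up, the work surface at z = 0. Lengths are in mm, angles in rad, forces in N, time in s.
With the tool pointing down it reaches from about 400 to 875 mm from the base axis. Payload 19.3 kg.
Tool frame: the origin (TCP) lies at the very end of the fingers, on their centre line; the grasp point (between the pads) lies 19 mm behind it (grip_point_offset is the z of the grasp point in the tool frame, in mm); z points along the fingers, y is the line along which they close (so a half turn about z gives the same grasp; the last joint's range is limited). The gripper opens to 85 mm and grips with 20 to 120 N. Pads are 22 mm wide; open, the fingers measure 114 mm over their backs; the gripper's body (76 mm by 85 mm) begins 54 mm behind the grasp point. The pads swing forward as they close: fully open they stand 13 mm farther back than shut.
Start: joints at [1.263, 0.521, -0.036, 1.599, 0.021, 1.021, -0.113], TCP at [147.2, -607.41, 231.291] pointing down, gripper open.
Joint ranges: [-2.91, 2.91], [-0.3, 2.13], [-1.5, 1.42], [0.17, 2.43], [-1.26, 4.41], [0.16, 1.93], [-2.52, 2.52]. Speed limits (rad/s): [1.89, 1.89, 2.39, 2.39, 3.01, 3.01, 3.01].

INTERFACE

Orientations are given as a 3x3 rotation matrix whose columns are the frame's x, y, z axes.
In Python, from workcell import movep, movel, goto_joints, open_gripper, clamp, wait, inverse_kinematics, read_state, camera, PlanningError, finish_job, grip_point_offset gives the robot as it stands. Calls block until the motion is done:
- movep(position, orientation): joint-space move of the TCP to a pose.
- movel(position, frame=None, max_speed=150, guard=None): straight line of the TCP; frame=None keeps the orientation; max_speed is the mean speed in mm/s. With guard (N) it stops when the force on the tool has changed by that much, and returns True; else False.
- goto_joints(angles): joint-space move.
- open_gripper() and clamp(): open the fingers fully, or close them until they stop; the grip force is fixed at half the most.
- wait(seconds).
- inverse_kinematics(position, orientation): joint angles nearest the present ones, or None.
- read_state(): the state.
- camera(name): name is "scene" or "top" or "wrist"; returns a dict with "image" (400x640x3 uint8, blue, green, red), "range_z" (400x640 float32, mm along the optical axis (not along the pixel's ray), 0 where there is no reading), "fx", "fy", "cx", "cy" (pixels), "cam_to_world" (4x4, takes a point from camera to world coordinates). Camera axes: x right, y up, looking along -z (the intrinsics and any distortion apply to the point x, -y, -z); pixel columns grow to the right and rows downward; lengths in mm; the calibration is good to about 2 mm. The wrist camera is an equidistant fisheye: a pixel r from the principal point sees the ray r / f radians off the axis. A picture is of the moment at which its call begins.
A pose or a line that the arm cannot do raises PlanningError and nothing moves.
- finish_job(): hands the job in; it is judged then, once.
The state is a dict: "time": time; "qpos": joint angles; "qvel": joint speeds; "joint_efforts": joint torques, N m; "eef_pos": TCP position; "tool_rot": TCP orientation; "ft_force": force on the tool from outside, world axes, zero at the start; "torque": the same for the moment, N m; "finger_gap": finger opening in mm; "gripper_force": force on a finger pad.
Only numpy, scipy, OpenCV 4.12 (cv2) and the standard library are available. Lean on these libraries where they do the work, as an engineer would, in place of code of your own. Each camera call takes 0.05 s, during which the arm holds its last target. There are 200 camera calls.

TASK

Collect the finished soil-cement specimen (the long cylinder) from the extruder's catch cradle: stand it upright on the balance pan, let go of it for a second or so to get a steady reading, then stand it upright on the floor of the tote beside the two specimens already there. Set it down gently each time: do not let it fall or tip over and do not press hard on the pan. Leave the short offcut in the cradle and the two stored specimens where they are.

Things in the scene. Friction and masses are not known exactly. Their poses are not given: they have to be found in the camera images.
- specimen: the finished specimen: a rough grey soil-cement cylinder, 50 mm diameter, 100 mm long, about 0.3 to 0.5 kg, edges hardly rounded. Origin at its middle; z axis along the cylinder (both ends are alike). It starts lying in the extruder's cradle
- offcut: a trimmed end of the same grey material, 50 mm diameter, only 30 mm long, lying in the same cradle nearer the machine, in line with the specimen, at least 10 mm from it. Origin at its middle, z along the cylinder. Not wanted: leave it
- extruder: horizontal hydraulic extruder, fixed. Origin on the bench under the middle of its catch cradle; it ejects along its own -y; z up. The cradle and tray take y = -135 to +118 mm; the machine (mould mouth at y = +118 mm, yokes 132 mm wide and 150 mm high from y = +130 mm, hydraulic cylinder, pump block with gauge and lever up to 195 mm) stands behind, to y = +500 mm
- cradle (a point): middle of the catch cradle, 80 mm above the bench, on the axis of a 50 mm cylinder lying in it; axes as the extruder's. Two 10 mm steel rods run along y at x = -15 and +15 mm, tops 59 mm above the bench. An end stop 70 mm wide at y = -122 mm has its top 82 mm above the bench. The tray under the rods is 150 mm wide, its rim 42 mm above the bench
- balance: top-loading laboratory balance, white on dark blue, fixed. Origin on the bench under the centre of its pan; its display side points along its own -x. The housing spans x = -160 to +100 mm and y = -100 to +100 mm and is at most 65 mm high
- pan_top (a point): centre of the upper face of the balance's round steel pan, a flat disc of 140 mm diameter without a rim, 85 mm above the bench when empty; z is up
- pan (a joint): how far the pan has sunk (m): 0 empty, 0.25 mm per newton on it (a spring of 4 N/mm), the stop is at 8 mm; more than 6 mm (24 N) is too hard
- tote: open grey plastic tote, fixed, outside 300 mm (its x) by 200 mm (its y) by 118 mm high, walls and floor 6 mm thick, inside 288 by 188 mm; a rim widens it outside by 8 mm. Origin at the centre of its underside on the bench; z is up. Its inner floor is 6 mm above its origin. The two stored specimens stand in its +x half, the -x half is empty
- stored_a: a specimen like the one wanted (50 mm diameter, 100 mm long), already standing upright in the tote. Origin at its middle, z along the cylinder
- stored_b: a second one, also standing upright in the tote; same size, origin and axes

How it is judged:
By the outcome, as a careful person would: the job done as asked, in the order asked, and still so for the second after the job is handed in, with the robot touching nothing.
It also fails if it takes over 64 s, if anything falls off the work surface, if the arm or the gripper's body presses on something with over 40 N, if the wrist force passes 120 N, or if a joint passes its speed limit or range.

## Working session

There is one attempt and no reset: what is moved stays moved. The work goes in short steps, each a Python script; the robot and the scene stay as the last script left them, time stands still between calls to the robot, and variables do not carry over. Pictures are saved under pics/ and viewed, at most 10 in all, crops included, and the job is handed in when it is done.

```bash
ls; mkdir -p pics
python3 - <<'E'
from workcell import *
import cv2, numpy as np
for n in ("top","scene"):
    c=camera(n); cv2.imwrite(f"pics/{n}0.png",c["image"]); np.savez(f"{n}0.npz",**c)
    print(n,c["fx"],c["fy"],c["cx"],c["cy"],np.round(c["cam_to_world"],3).tolist(),c.keys())
s=read_state();print(s["time"],np.round(s["tool_rot"],3).tolist(),s["finger_gap"],grip_point_offset)
E
```

```text
pics
top 494.42597270889894 494.42597270889894 327.45701383365724 212.5666452443956 [[0.016, 0.996, -0.086, 463.027], [-1.0, 0.016, -0.006, -16.429], [-0.005, 0.086, 0.996, 1657.412], [0.0, 0.0, 0.0, 1.0]] dict_keys(['image', 'range_z', 'fx', 'fy', 'cx', 'cy', 'cam_to_world'])
scene 376.95350875482893 376.95350875482893 315.1231593304155 202.9595985867629 [[0.017, -0.769, 0.639, 1257.588], [1.0, 0.024, 0.002, -9.63], [-0.017, 0.639, 0.769, 850.266], [0.0, 0.0, 0.0, 1.0]] dict_keys(['image', 'range_z', 'fx', 'fy', 'cx', 'cy', 'cam_to_world'])
0.1 [[0.972, 0.236, -0.0], [0.236, -0.972, 0.001], [-0.0, -0.001, -1.0]] 85.60005963312774 -18.700000000000003
```

View pics/top0.png

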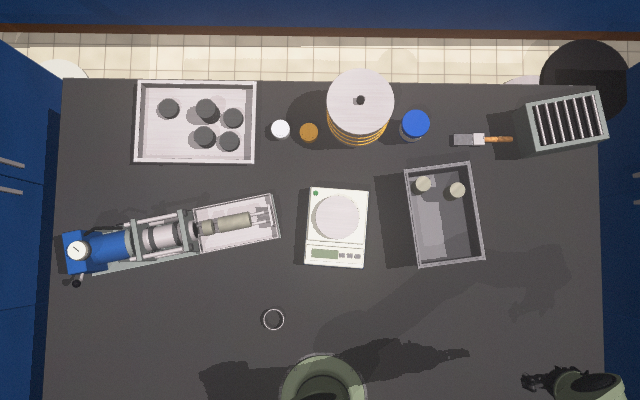

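View pics/scene0.png

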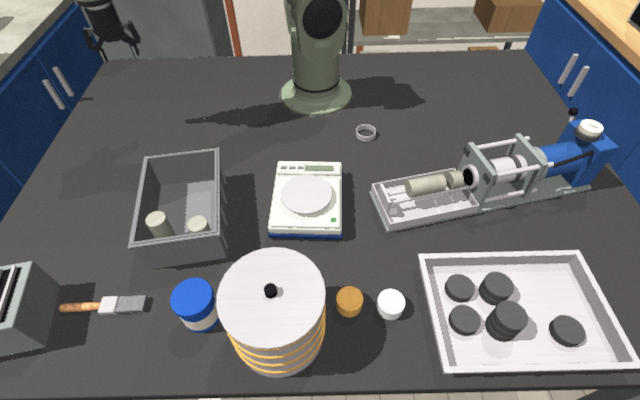

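The top view shows the specimen at about (235,222), the offcut at (208,227), the pan at (337,217), the tote at (444,215) and the stored specimens at (423,184) and (457,190). The scene view agrees with this. Next I'll turn these pixels into positions.

```bash
cat > h.py <<'E'
import numpy as np, cv2
def cloud(c):
    v,u=np.mgrid[:400,:640]; d=c["range_z"].astype(float)
    p=np.stack([(u-c["cx"])/c["fx"]*d,-(v-c["cy"])/c["fy"]*d,-d,np.ones_like(d)],-1)
    w=(p@np.asarray(c["cam_to_world"]).T)[...,:3]; w[d==0]=np.nan; return w
E
python3 - <<'E'
from h import *
from workcell import inverse_kinematics
for n in ("top",):
    c=np.load(n+"0.npz"); P=cloud(c)
    def sel(r,z): 
        a=P[r[1]:r[3],r[0]:r[2]].reshape(-1,3); return a[(a[:,2]>z[0])&(a[:,2]<z[1])]
    for nm,r,z in [("spec+off",(195,205,260,240),(88,115)),("pan",(305,190,370,245),(78,95)),
        ("sa",(410,170,435,195),(100,130)),("sb",(445,178,470,203),(100,130)),("rim",(395,155,495,275),(112,135)),("tray",(190,190,285,250),(32,52))]:
        a=sel(r,z); (ctr,wh,an)=cv2.minAreaRect(a[:,:2].astype(np.float32))
        print(nm,len(a),a.mean(0).round(1),np.round(ctr,1),np.round(wh,1),round(an,2))
    a=sel((195,205,260,240),(88,115)); m=a.mean(0)
    U=np.linalg.svd(a[:,:2]-m[:2],full_matrices=False)[2][0]; U*=-np.sign(U[1]); print("axis",U)
    t=(a[:,:2]-m[:2])@U; top=a[:,2]>98
    h,e=np.histogram(t,bins=np.arange(-90,91,4)); print(list(zip(e.astype(int),h)))
    print("zmax",np.percentile(a[:,2],[50,90,98]))
    print(P[221,235],P[217,337], P[220,430],P[300,500])
E
```

```text
spec+off 610 [559.1 311.1 100. ] [555.6 329.3] [ 51.8 180.9] 14.91
pan 1439 [585.3 -36.4  85. ] [585.2 -35.7] [134.7 137.7] 1.0
sa 236 [ 700.6 -302.4  107.9] [ 698.  -298.7] [80.6 70. ] 0.04
sb 211 [ 678.5 -417.5  106.7] [ 680.  -424.6] [48.8 69.1] 19.77
rim 1308 [ 596.1 -369.6  117.4] [ 598.2 -370.3] [313.8 215.5] 8.59
tray 321 [572.  297.5  41.2] [563.4 299. ] [150.6 268.2] 12.62
axis [ 0.22942601 -0.9733261 ]
[(np.int64(-90), np.int64(0)), (np.int64(-86), np.int64(0)), (np.int64(-82), np.int64(5)), (np.int64(-78), np.int64(18)), (np.int64(-74), np.int64(14)), (np.int64(-70), np.int64(20)), (np.int64(-66), np.int64(17)), (np.int64(-62), np.int64(20)), (np.int64(-58), np.int64(18)), (np.int64(-54), np.int64(21)), (np.int64(-50), np.int64(10)), (np.int64(-46), np.int64(0)), (np.int64(-42), np.int64(0)), (np.int64(-38), np.int64(0)), (np.int64(-34), np.int64(0)), (np.int64(-30), np.int64(14)), (np.int64(-26), np.int64(16)), (np.int64(-22), np.int64(23)), (np.int64(-18), np.int64(15)), (np.int64(-14), np.int64(18)), (np.int64(-10), np.int64(17)), (np.int64(-6), np.int64(18)), (np.int64
[... 190 characters left out ...]
64(20)), (np.int64(26), np.int64(18)), (np.int64(30), np.int64(18)), (np.int64(34), np.int64(16)), (np.int64(38), np.int64(16)), (np.int64(42), np.int64(18)), (np.int64(46), np.int64(19)), (np.int64(50), np.int64(16)), (np.int64(54), np.int64(19)), (np.int64(58), np.int64(17)), (np.int64(62), np.int64(20)), (np.int64(66), np.int64(18)), (np.int64(70), np.int64(13)), (np.int64(74), np.int64(0)), (np.int64(78), np.int64(0)), (np.int64(82), np.int64(0)), (np.int64(86), np.int64(0))]
zmax [100.35686823 106.77565716 109.64726248]
[565.66168915 283.87009446 106.13950263] [584.94453455 -37.20515131  85.09310159] [ 585.79017825 -349.14214792    7.25432773] [ 324.4102343  -582.22741701   -2.23901724]
```

```bash
cat >> h.py <<'E'
from workcell import *
Z=np.array([0,0,1.]); G=18.7
def rot(x,z): x=np.asarray(x,float); z=np.asarray(z,float); return np.stack([x,np.cross(z,x),z],1)
def pick_R(U,al,flip):   # tool in the plane of the axis U, body leaning towards U
    U=np.array([U[0],U[1],0]); z=-np.cos(al)*Z-np.sin(al)*U; x=np.cos(al)*U-np.sin(al)*Z
    return rot(-x if flip else x,z)
def place_R(az,al,flip): # +U end up, tool heading az
    h=np.array([np.cos(az),np.sin(az),0]); z=np.cos(al)*h-np.sin(al)*Z; x=np.cos(al)*Z+np.sin(al)*h
    return rot(-x if flip else x,z)
E
python3 - <<'E'
from h import *
c=np.load("top0.npz"); P=cloud(c); a=P[205:240,195:260].reshape(-1,3); a=a[(a[:,2]>88)&(a[:,2]<115)]
m=np.array([559.1,311.1]);U=np.array([.2294,-.9733])
for i in range(4):
    s=a[((a[:,:2]-m)@U)>-38]; r=cv2.minAreaRect(s[:,:2].astype(np.float32))
    hi=s[s[:,2]>s[:,2].max()-12]; f=cv2.fitLine(hi[:,:2].astype(np.float32),cv2.DIST_L2,0,.01,.01).ravel(); U2=f[:2]*-np.sign(f[1]); 
print(r,"fit",U2,f[2:],"p98 z",np.percentile(s[:,2],98))
ctr=np.array(r[0])
tray=P[190:250,190:285].reshape(-1,3)
U=np.array([np.sin(np.deg2rad(13.2)),-np.cos(np.deg2rad(13.2))])
g=np.array([*ctr,80])
q0=read_state()["qpos"]
for al in (0,15,30,45):
  for fl in (0,1):
    R=pick_R(U,np.deg2rad(al),fl); q=inverse_kinematics(g+G*R[:,2],R); 
    print("pick",al,fl,None if q is None else np.round(q,2))
    for az in range(-90,91,15):
      R=place_R(np.deg2rad(az),np.deg2rad(al),fl); q=inverse_kinematics(np.array([585,-36,138])+G*R[:,2],R)
      if q is not None: print("  place",az,np.round(q,2))
E
```

```text
((563.9884643554688, 290.508544921875), (47.4571418762207, 100.62564849853516), 12.007256507873535) fit [ 0.2255068 -0.9742416] [565.35944 289.05582] p98 z 109.45023683278505
pick 0 0 [ 0.15  1.13 -1.28  1.65  1.14  1.28  2.  ]
  place -90 [-0.5   1.17 -0.04  1.59  1.09  1.78  1.89]
  place -75 [-0.41  1.13 -0.24  1.8   1.37  1.84  1.74]
  place -60 [-0.42  1.11 -0.24  2.    1.57  1.79  1.62]
  place -45 [-0.4   1.12 -0.24  2.19  1.82  1.82  1.48]
  place -30 [-0.68  1.2   0.17  2.36  2.02  1.6   1.14]
  place 15 [ 0.42  1.19 -0.24  2.4   3.73  1.81  2.  ]
  place 30 [0.23 1.17 0.17 2.29 4.01 1.89 1.7 ]
  place 45 [ 1.42  1.71 -1.29  2.07 -0.82  0.2   1.09]
  place 60 [ 1.15  1.34 -0.9   1.88 -1.02  0.8   1.13]
  place 75 [ 1.03  1.32 -0.83  1.68 -0.77  1.07  0.88]
  place 90 [ 0.91  1.34 -0.8   1.47 -0.61  1.34  0.74]
pick 0 1 [-0.04  0.9  -0.85  1.66  0.8   0.97 -0.95]
  place -90 [-0.4   1.17 -0.19  1.59  1.17  1.9  -1.29]
  place -75 [-0.41  1.13 -0.24  1.8   1.37  1.84 -1.4 ]
  place -60 [-0.42  1.11 -0.24  2.    1.57  1.79 -1.53]
  place -45 [-0.4   1.12 -0.24  2.19  1.82  1.82
[... 3670 characters left out ...]
 0.78 -0.31  1.75  0.96  1.29 -1.06]
  place -75 [-0.31  0.71 -0.17  1.91  1.07  1.07 -0.99]
  place -60 [-0.37  0.66 -0.09  2.06  1.28  0.88 -1.  ]
  place -45 [-0.27  0.61 -0.17  2.19  1.61  0.81 -1.07]
  place -30 [-0.45  0.59  0.16  2.31  2.1   0.57 -1.34]
  place -15 [ 0.72  0.96 -1.28  2.33  2.1   1.23 -0.52]
  place 0 [ 0.87  0.95 -1.28  2.34  2.23  0.96 -0.3 ]
  place 15 [ 1.01  0.96 -1.27  2.3   2.27  0.66 -0.01]
  place 30 [ 1.1   0.99 -1.26  2.21  2.05  0.38  0.49]
  place 45 [ 1.17  1.07 -1.3   2.09  1.22  0.33  1.59]
  place 60 [ 0.38  0.68 -0.07  1.99 -1.26  0.77 -2.26]
  place 75 [ 0.3   0.74  0.05  1.84 -1.06  0.99 -2.25]
  place 90 [ 0.28  0.8   0.06  1.69 -0.87  1.15 -2.24]
```

```bash
cat >> h.py <<'E'
TH=np.deg2rad(12.7); U=np.array([np.sin(TH),-np.cos(TH)]); SP=np.array([564.5,290.5,80.])
AL=np.deg2rad(30)
def st(*k):
    s=read_state(); print(round(s["time"],2),s["eef_pos"].__class__ and np.round(s["eef_pos"],1),"gap",round(s["finger_gap"],1),"F",np.round(s["ft_force"],1),"gf",np.round(s["gripper_force"],1)); return s
E
python3 - <<'E'
from h import *
R=pick_R(U,AL,1); p=SP+G*R[:,2]
movep(p-130*R[:,2],R); st(); print(np.round(read_state()["qpos"],2))
c=camera("wrist"); cv2.imwrite("pics/w1.png",c["image"])
E
```

```text
3.39 [577.  235.5 176.3] gap 85.6 F [-0.4  0.1  0.4] gf 0.0
[ 0.31  0.76 -0.82  1.68  0.01  0.83 -0.12]
```

View pics/w1.png

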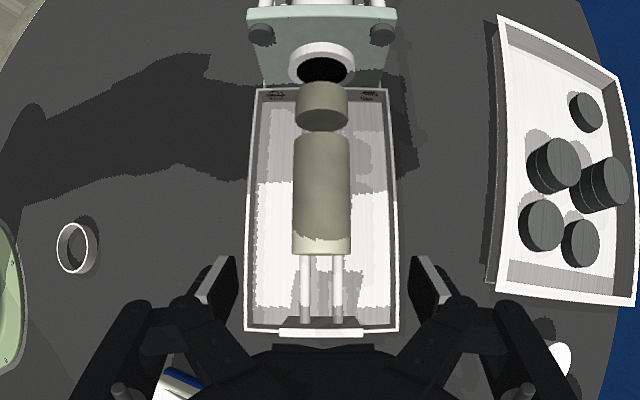

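The specimen is centred between the fingers (column 322) and lined up with them. The camera will end up under the tool when placing, so I'll check its offset.

Run:
```python
from h import *
c=camera("wrist"); s=read_state(); print("cam in tool",np.round(s["tool_rot"].T@(np.array(c["cam_to_world"])[:3,3]-s["eef_pos"]),1) if hasattr(s["tool_rot"],'T') else 0)
R=pick_R(U,AL,1); p=SP+G*R[:,2]
print(movel(p,max_speed=120,guard=15)); st(); clamp(); s=st()
print("grip dir",np.round(R[:,1],2))
```

```text
cam in tool [  78.1   -0.5 -143. ]
False
4.72 [562.9 299.3  64.3] gap 85.9 F [ 1.6  0.1 -0.2] gf 0.0
5.17 [561.4 299.1  64.3] gap 48.8 F [-9.7 -9.6 15.9] gf 59.5
grip dir [0.98 0.22 0.  ]
```

Run:
```python
from h import *
p=np.array(read_state()["eef_pos"]); movel(p+[0,0,15],max_speed=40); st()
movel(p+[0,0,150],max_speed=150); wait(.3); st()
R=place_R(np.deg2rad(-60),AL,1)
movep(np.array([585,-36,200])+G*R[:,2],R); wait(.4); st(); print(np.round(read_state()["qpos"],2))
c=camera("scene"); cv2.imwrite("pics/s2.png",cv2.resize(c["image"][80:300,150:500],None,fx=2,fy=2)); np.savez("s2.npz",**c)
```

```text
5.7 [561.5 299.   79.3] gap 48.3 F [-0.1  0.4 -3.6] gf 62.2
7.05 [561.3 299.1 213.8] gap 48.6 F [ 0.6  0.  -2.6] gf 62.2
8.75 [593.1 -50.2 190.6] gap 48.0 F [ 0.4 -0.1 -3.8] gf 62.7
[-0.43  0.65 -0.14  2.08  1.37  1.18 -1.12]
```

View pics/s2.png

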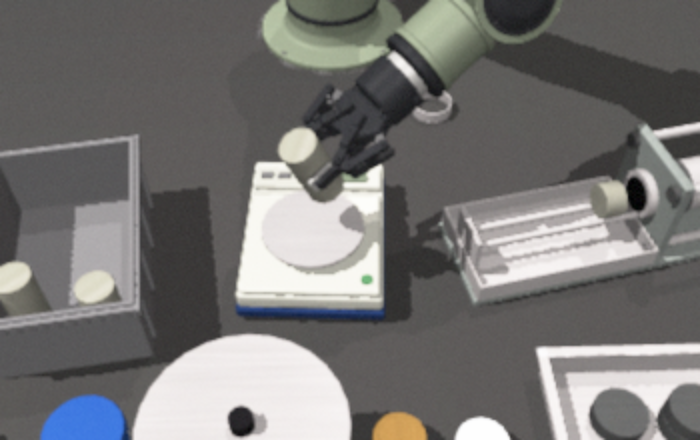

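The specimen is held and the offcut (crop 608,198) hasn't moved. The specimen looks tilted, though: its top is at (302,148) and its bottom at (325,190). I'll measure its axis.

```bash
cat >> h.py <<'E'
from scipy.optimize import least_squares
def fitcyl(ctr0,cams=("scene","top"),rad=75,zmin=100):
    Q=[]
    for n in cams:
        c=camera(n); P=cloud(c); I=c["image"].astype(int)
        k=(np.linalg.norm(P-ctr0,axis=-1)<rad)&(P[...,2]>zmin)&(I.min(-1)>80)&(I[...,2]-I[...,0]>6)
        k=cv2.erode(k.astype(np.uint8),np.ones((2,2)))>0
        Q.append(P[k])
    print("pts",[len(q) for q in Q])
    Q=np.concatenate(Q)
    def res(v):
        a=np.array([v[3],v[4],1]); a/=np.linalg.norm(a); d=Q-v[:3]; t=d@a
        r=np.linalg.norm(d-np.outer(t,a),axis=1)
        q=np.stack([r-25,np.abs(t)-50],1)   # capped cylinder signed distance
        return np.where((q>0).all(1),np.hypot(*q.T),q.max(1))
    best=min((least_squares(res,[*ctr0,x,y],loss="soft_l1",f_scale=2) for x in(-.4,0,.4) for y in(-.4,0,.4)),key=lambda r:r.cost)
    v=best.x; print("c",v[:3].round(1),"axis tilt deg x,y",np.degrees(np.arctan(v[3:])).round(1),"rms",np.sqrt(np.mean(res(v)**2)).round(2)); return v
E
python3 - <<'E'
from h import *
fitcyl(np.array([585,-36,200.])); fitcyl(np.array([585,-36,200.]),("scene",)); 
c=camera("top");P=cloud(c);I=c["image"]
cv2.imwrite("pics/t2.png",cv2.resize(I[150:290,260:420],None,fx=4,fy=4,interpolation=cv2.INTER_NEAREST))
print(I[216,335],P[216,335]); c=camera("scene"); I=c["image"]; P=cloud(c)
for u,v in((302,153),(308,165),(313,172),(322,184),(280,190)): print(I[v,u],P[v,u].round(1))
E
```

```text
pts [431, 303]
c [582.4 -33.  194.6] axis tilt deg x,y [ 12.7 -19.9] rms 1.75
pts [429]
c [581.6 -31.9 194.7] axis tilt deg x,y [ 12.1 -19.6] rms 1.11
[85 92 96] [575.9884846  -29.39689984 236.70844637]
[215 228 231] [598.3 -39.9 241.9]
[ 92 100 102] [608.7 -26.7 212.1]
[40 40 39] [617.1 -15.1 196.4]
[217 219 223] [555.2   8.1  85.4]
[240 246 247] [ 556.  -109.3   65.7]
```

View pics/t2.png

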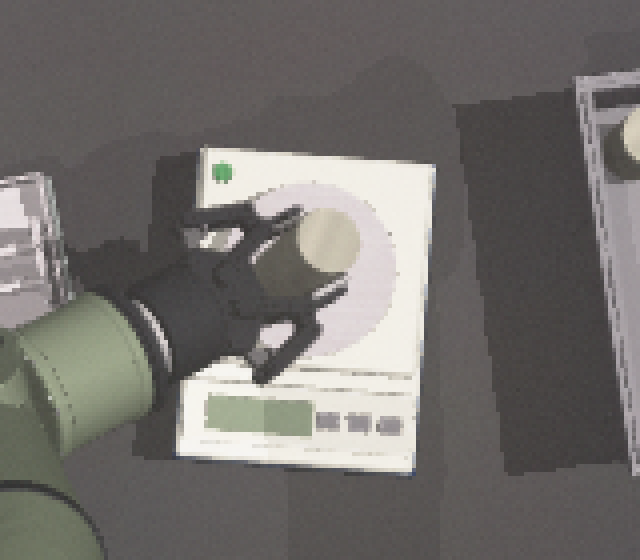

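The specimen has turned about 23° about the grip axis, and its centre is about 6.5 mm below the grasp point. I'll take this out by pitching the tool up. Heading -90° keeps the camera clear of the balance housing.

Run:
```python
from h import *
R=place_R(np.deg2rad(-90),np.deg2rad(7),1)
g=np.array([585,-36,215.]); movep(g+G*R[:,2],R); wait(.3); s=st(); print(np.round(s["qpos"],2))
v=fitcyl(np.array([585,-36,208.])); fitcyl(np.array([585,-36,208.]),("scene",))
print("cam z",np.array(camera("wrist")["cam_to_world"])[:3,3].round(0))
```

```text
9.93 [584.9 -55.1 213.6] gap 48.5 F [ 0.1  0.9 -3.3] gf 62.9
[-0.54  0.97  0.02  1.67  1.04  1.69 -1.12]
pts [545, 237]
c [583.4 -33.9 209.6] axis tilt deg x,y [0.7 0.7] rms 1.86
pts [545]
c [583.5 -33.6 209.2] axis tilt deg x,y [0.4 0.4] rms 1.35
cam z [584.  96. 154.]
```

Run:
```python
from h import *
p=np.array(read_state()["eef_pos"]); movel(p-[0,0,64],max_speed=80); wait(.3); s=st()
p=np.array(s["eef_pos"]); hit=movel(p-[0,0,18],max_speed=10,guard=2.5); s=st(); print(hit,"down",p[2]-s["eef_pos"][2])
v=fitcyl(np.array([585,-36,135.]))
c=camera("scene"); cv2.imwrite("pics/s3.png",cv2.resize(c["image"][120:280,220:400],None,fx=4,fy=4))
```

```text
11.38 [585.1 -54.6 149.2] gap 48.4 F [ 1.1 -0.2 -3. ] gf 62.9
12.47 [585.  -54.8 137.8] gap 48.4 F [1.5 0.3 2.1] gf 62.8
True down 11.461380546805572
pts [420, 214]
c [583.8 -34.  133.9] axis tilt deg x,y [0.5 1.3] rms 2.14
```

View pics/s3.png

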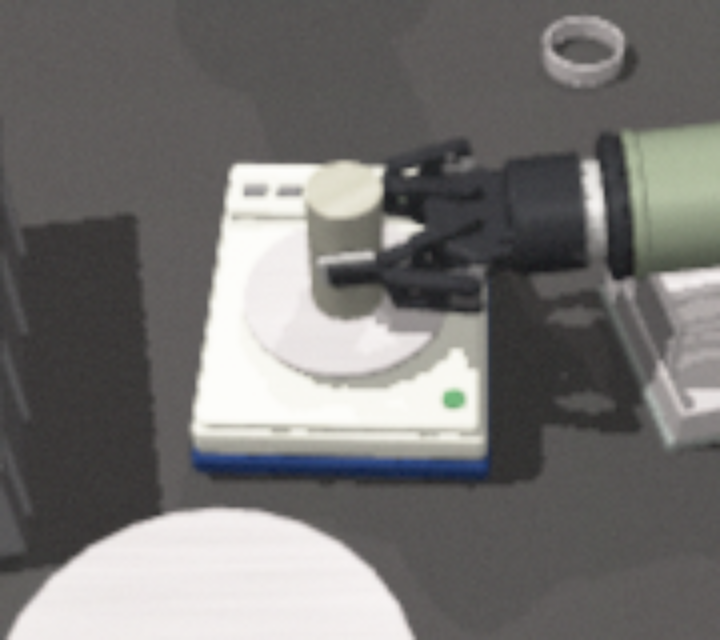

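Run:
```python
from h import *
open_gripper(); s=st(); wait(.5)
p=np.array(s["eef_pos"]); movel(p+[0,65,8],max_speed=80); movel(p+[0,90,170],max_speed=150); s=st(); wait(.3)
v=fitcyl(np.array([585,-36,135.]),zmin=92); fitcyl(np.array([585,-36,135.]),("top",),zmin=92)
q=s["qpos"]
for n,g in(("pan",np.array([584,-34,160.])),("tote",np.array([534,-380,82.]))):
  for d in range(0,360,15):
    x=np.array([np.cos(np.deg2rad(d)),np.sin(np.deg2rad(d)),0]); R=rot(x,-Z)
    k=inverse_kinematics(g+G*R[:,2],R)
    if k is not None: print(n,d,np.round(k,2),round(np.abs(np.array(k)-q).max(),2))
```

```text
13.08 [584.7 -54.6 137.4] gap 85.1 F [-0.3  1.   0.2] gf 0.0
15.79 [584.6  35.2 306.5] gap 85.3 F [ 0.  -0.2 -0.7] gf 0.0
pts [588, 204]
c [583.  -33.9 134.3] axis tilt deg x,y [-0.   0.1] rms 1.8
pts [208]
c [586.8 -34.6 134.8] axis tilt deg x,y [0.6 2.6] rms 2.79
pan 0 [-0.02  0.57 -0.03  1.79  0.03  0.79 -1.64] 1.08
pan 15 [ 0.03  0.57 -0.1   1.79  0.08  0.79 -1.42] 1.07
pan 30 [ 0.08  0.57 -0.17  1.78  0.13  0.8  -1.21] 1.07
pan 45 [ 0.13  0.58 -0.24  1.78  0.18  0.81 -0.99] 1.06
pan 60 [ 0.17  0.58 -0.3   1.78  0.22  0.82 -0.76] 1.05
pan 75 [ 0.2   0.59 -0.34  1.78  0.26  0.82 -0.53] 1.04
pan 90 [ 0.23  0.59 -0.39  1.77  0.29  0.83 -0.3 ] 1.03
pan 105 [ 0.26  0.6  -0.43  1.77  0.32  0.84 -0.06] 1.02
pan 120 [ 0.29  0.61 -0.48  1.77  0.36  0.85  0.17] 1.14
pan 135 [ 0.32  0.61 -0.52  1.77  0.39  0.86  0.41] 1.38
pan 150 [ 0.29  0.61 -0.48  1.77  0.36  0.85  0.69] 1.66
pan 165 [ 0.3   0.61 -0.49  1.77  0.36  0.85  0.95] 1.92
pan 180 [ 0.32  0.61 -0.52  1.77  0.38  0.86  1.19] 2.16
pan 195 [ 0.31  0.61 -0.51  1.77  0.38  0.86  1.46] 2.43
pan 210 [ 0.28  0.6  -0.47  1.77  0.35  0.85
[... 1206 characters left out ...]
] 2.27
tote 180 [ 1.01  0.9  -0.79  1.6   0.74  0.97  1.54] 2.51
tote 195 [ 1.22  1.15 -1.28  1.59  1.14  1.3   1.59] 2.55
tote 210 [ 1.22  1.15 -1.28  1.59  1.14  1.3   1.85] 2.82
tote 225 [-0.09  1.21  1.22  1.66 -1.22  1.21 -2.48] 2.2
tote 240 [ 0.06  0.95  0.8   1.66 -0.83  0.91 -2.47] 1.81
tote 255 [ 0.17  0.87  0.59  1.65 -0.62  0.82 -2.37] 1.6
tote 270 [ 0.29  0.81  0.38  1.64 -0.4   0.76 -2.29] 1.38
tote 285 [ 0.36  0.79  0.27  1.64 -0.28  0.75 -2.12] 1.26
tote 300 [ 0.44  0.78  0.14  1.64 -0.14  0.74 -1.97] 1.12
tote 315 [ 0.5   0.77  0.05  1.63 -0.05  0.74 -1.79] 1.15
tote 330 [ 0.54  0.77 -0.02  1.63  0.02  0.74 -1.58] 1.19
tote 345 [ 0.58  0.77 -0.08  1.63  0.08  0.75 -1.37] 1.23
```

Run:
```python
from h import *
a=np.deg2rad(8.6); R=rot([np.cos(a),np.sin(a),0],-Z)
movep(np.array([584.5,-34.2,250]),R); st(); 
movel(np.array([584.5,-34.2,148-G]),max_speed=80,guard=6); st()
clamp(); s=st(); wait(.2)
p=np.array(s["eef_pos"]); movel(p+[0,0,10],max_speed=25); wait(.2); st(); movel(p+[0,0,120],max_speed=120); wait(.3); s=st()
v=fitcyl(np.array([584.5,-34,255.]),zmin=190)
```

```text
17.23 [583.8 -33.2 249.2] gap 85.4 F [ 0.   0.  -0.3] gf 0.0
18.88 [584.7 -34.2 129.7] gap 85.1 F [-0.   0.9  0.3] gf 0.0
19.31 [584.6 -34.3 129.5] gap 49.0 F [-0.5 -1.3  3.3] gf 61.2
20.27 [584.5 -34.2 139.3] gap 48.9 F [ 0.1 -0.5 -2.7] gf 62.1
21.63 [584.5 -34.3 249.1] gap 48.9 F [ 0.  -1.4 -2. ] gf 62.2
pts [680, 0]
c [582.7 -33.5 253. ] axis tilt deg x,y [-0.1  0.1] rms 1.03
```

Run:
```python
from h import *
movel(np.array([534,-380,249]),max_speed=130); wait(.4); s=st()
v=fitcyl(np.array([534,-380,253.]),zmin=190)
movel(np.array([534,-380,66]),max_speed=80); wait(.3); s=st()
hit=movel(np.array([534,-380,40]),max_speed=10,guard=3); s=st(); print(hit)
c=camera("scene"); cv2.imwrite("pics/s4.png",cv2.resize(c["image"][110:290,100:340],None,fx=3,fy=3))
```

```text
24.98 [ 534. -380.  249.] gap 48.6 F [-0.1 -0.1 -2.4] gf 62.2
pts [651, 0]
c [ 532.3 -378.9  252.7] axis tilt deg x,y [0.  0.3] rms 1.16
27.81 [ 534.  -380.    66.1] gap 49.1 F [ 0.3  0.6 -3.2] gf 62.2
29.26 [ 534.  -380.1   51.9] gap 48.7 F [-0.4  0.   7.3] gf 62.9
True
```

View pics/s4.png

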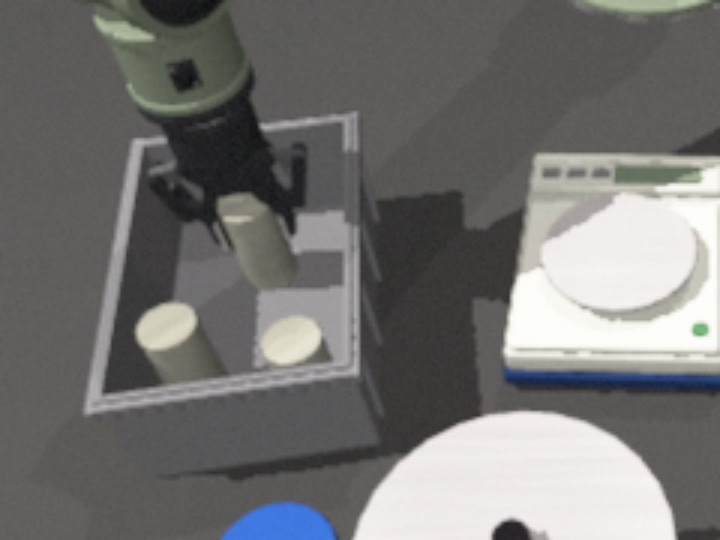

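The specimen is upright on the tote floor (crop 258,240) and clear of the stored pair, so I'll release it and back out.

Run:
```python
from h import *
open_gripper(); wait(.3); st()
movel(np.array([534,-380,200]),max_speed=70); movel(np.array([480,-250,300]),max_speed=150); wait(.3); st()
fitcyl(np.array([534,-380,56.]),("scene",),zmin=12)
c=camera("top"); cv2.imwrite("pics/t5.png",cv2.resize(c["image"][140:290,180:500],None,fx=2.4,fy=2.4))
```

```text
30.07 [ 533.4 -379.5   51.1] gap 85.4 F [-0.2 -0.3 -0.3] gf 0.0
33.94 [ 480.  -250.2  299.7] gap 85.3 F [0.8 0.6 0.6] gf 0.0
pts [451]
c [ 532.5 -379.1   55.7] axis tilt deg x,y [-0.1 -0.7] rms 1.35
```

View pics/t5.png

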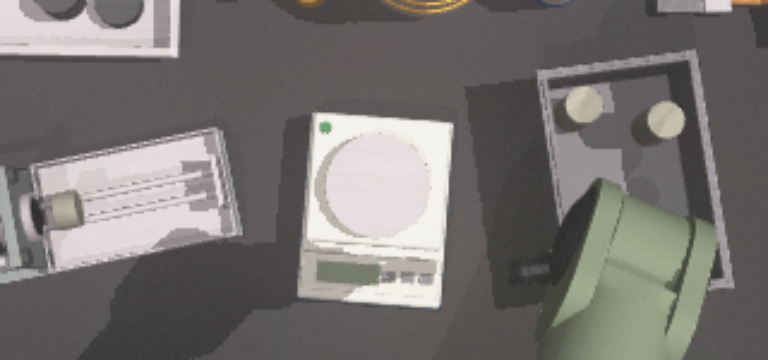

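The fit has the specimen upright in the tote. The offcut (crop 65,210) is still in the cradle, the pan is empty, and the stored pair (583,107 and 666,122) is where it was.

```bash
python3 -c "
from workcell import *
print(finish_job())"
```

```text
the job is handed in; nothing more can be done
None
```

The specimen was weighed standing free on the pan for over 2 s and now stands upright in the empty half of the tote; the offcut and the two stored specimens were left in place, and the job was handed in at about 34 s.

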